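# Tighten the loose jar caps and shelve the tray

## Robot

A 7-joint arm with a two-finger parallel gripper is mounted at the origin on the work surface. World frame = base frame: x ahead of the robot, y to its left, z up, the work surface at z = 0. Lengths are in m, angles in rad, forces in N, time in s.
With the tool pointing down it reaches from about 0.4 to 0.85 m from the base axis. Payload 10.4 kg.
Tool frame: the origin (TCP) lies at the very end of the fingers, on their centre line; the grasp point (between the pads) lies 19 mm behind it; x points along the fingers, z is the direction in which the jaws open and shut, and the axes are right-handed (so a half turn about x gives the same grasp; the last joint's range is limited). The gripper opens to 85 mm and grips with 20 to 120 N. Pads are 22 mm wide; open, the fingers measure 114 mm over their backs; the gripper's body (76 mm by 85 mm) begins 54 mm behind the grasp point. The pads swing forward as they close: fully open they stand 13 mm farther back than shut.
Start: joints at [-1.18, 0.332, -0.065, 1.46, 0.022, 1.35, -0.088], TCP at [0.251, 0.572, 0.196] pointing down, gripper open.
Joint ranges: [-2.6, 2.6], [-0.5, 2.12], [-1.47, 1.34], [0.16, 2.42], [-1.27, 4.41], [0.06, 2.06], [-2.6, 2.6]. Speed limits (rad/s): [2.22, 2.22, 2.79, 2.79, 3.14, 3.14, 3.14].

## Interface

Orientations are given as a unit quaternion [x, y, z, w].
In Python, from workcell import get_obs, camera, camera_info, hand_in gives the robot as it stands.
- The arm moves only by the tool move_arm, never from a script. Its argument "motion" is text: rows parted by semicolons, each of 4 numbers parted by spaces: the shift along the world's x, y, z in m, then the turn about the world's z in rad. In form: tx ty tz spin; .... A call has 1 to 10 rows; each row is the pose to reach, as a shift and turn from the pose commanded when the call began; what a row does not reach only later rows make up. A row lasts 1/8 s, in which the tool goes at most 62.5 mm and 10.7 degrees, less where a joint would pass 70% of its speed; a pose out of reach is approached as far as the arm can. A call with a gripper value outside its range is refused whole. "grip" is the opening, from 0 (shut) to 1 (fully open), set as the call begins (left out, the last holds). The fingers move at their own pace and stop on an object; "force" is the grip in N (left out, the last holds). Time passes only in rows, so rows that repeat a pose let the fingers close. It gives the time, the measured TCP pose, the force and the opening at its end, in the units of the state.
- get_obs(): the state, without advancing time (a new reading comes with each control period).
- camera(name): name is "scene" or "side" or "wrist"; returns (picture, depth): 384x512x3 uint8, red, green, blue; 384x512 float32, m along the optical axis (not along the pixel's ray), 0 where there is no reading.
- camera_info(name): a dict with "camera_matrix" (3x3 intrinsics, pixels), "eye" and "attitude" of the camera in the world. Camera axes: x right, y up, looking along -z (the intrinsics and any distortion apply to the point x, -y, -z); pixel columns grow to the right and rows downward; lengths in m; the calibration is good to about 2 mm. A picture is of the moment at which its call begins: read the wrist's pose just before it. camera_info takes no time and is no camera call; for the wrist camera it gives the pose at the moment of the call.
- hand_in(): hands the job in, once; it reports no verdict.
The state is a dict: "clock": time; "joint_pos": joint angles; "joint_velocities": joint speeds; "tau": joint torques, N m; "position": TCP position; "ee_rot": TCP orientation; "ft_force": force on the tool from outside, world axes, zero at the start; "torque": the same for the moment, N m; "grip_width": opening from 0.0 (shut) to 1.0 (fully open).
Only numpy, scipy, OpenCV 4.12 (cv2) and the standard library are available. Lean on these libraries where they do the work, as an engineer would, in place of code of your own. Each camera call takes 0.05 s, during which the arm holds its last target.

## Task

Some of the winged screw caps on the three square jars in the white tray have worked loose: try them, and turn every loose one clockwise until it is fully tight, without undoing a tight one. Then slide the tray, jars and all, fully home into the roofed bay at the end of the bamboo rack. Keep the jars upright in their pockets and leave the lens case and the tweezers where they lie.

Things in the scene. Friction and masses are not known exactly. Their poses are not given: they have to be found in the camera images.
- rack: bamboo slatted bridge rack lying across the white basin, 200 x 600 x 12 mm. Origin: centre of its underside (100 mm above the counter); z up, y along its length towards the bay. The tray's lane runs along y at x = -30 mm. The bay is a small shelf at the rack's +y end: two side panels, an end panel and a roof (from y = +99 to +181 mm, underside 96 mm and top 104 mm above the slats). A round clip-on mirror, 145 mm tall, is fixed at (70, 250) mm.
- tray (a joint): white plastic tray, 56 x 240 mm, walls 31 mm high, three square pockets in a row 80 mm apart; it slides on the rack's slats along the rack's +y: 0 m at the start, 0.11 m at the stop, fully home in the bay. Sliding friction about 6 N; it stays where it is left and cannot lift or turn.
- tray_end (a point): centre of the tray's outer end face (50 x 30 mm) on the side away from the bay, 15 mm above the slats; axes as the rack's. Pushing this face along +y slides the tray into the bay. The slats in front of it are free.
- wing_1 (a point): cap of jar 1: blue round screw cap, 41 mm across and 12 mm high, with an upright straight wing across its top, 56 long x 8 thick x 18 mm high (10 to 28 mm above the cap's underside). The point lies on the cap's turning axis, 8 mm above the flat top of the disc and 8 mm below the top of the wing; z up, x along the wing. Where the wing points when tight differs from cap to cap; neighbouring caps are 80 mm apart.
- cap_1 (a joint): turn of that cap on its jar, rad: 0 is tight at its stop, positive is loosened (anticlockwise from above), up to 1.3. Of the three caps some start loose, by 0.35 to 1.2 rad, and the rest tight. A loose cap turns with about 0.03 N m and stays where it is left, even once it has been turned home (do not drag it back); one that was tight from the start needs about 0.2 N m to come undone. At the stop a cap turns no further clockwise.
- jar_1_center (a point): closed square glass jar 1, 45 x 45 x 42 mm without the cap, 0.24 kg, standing loose in a tray pocket (47.5 mm square, floor 3 mm thick) that keeps it from turning. Point: its centre, 21 mm above its underside; z up.
- wing_2 (a point): cap of jar 2: blue round screw cap, 41 mm across and 12 mm high, with an upright straight wing across its top, 56 long x 8 thick x 18 mm high (10 to 28 mm above the cap's underside). The point lies on the cap's turning axis, 8 mm above the flat top of the disc and 8 mm below the top of the wing; z up, x along the wing. Where the wing points when tight differs from cap to cap; neighbouring caps are 80 mm apart.
- cap_2 (a joint): turn of that cap on its jar, rad: 0 is tight at its stop, positive is loosened (anticlockwise from above), up to 1.3. Of the three caps some start loose, by 0.35 to 1.2 rad, and the rest tight. A loose cap turns with about 0.03 N m and stays where it is left, even once it has been turned home (do not drag it back); one that was tight from the start needs about 0.2 N m to come undone. At the stop a cap turns no further clockwise.
- jar_2_center (a point): closed square glass jar 2, 45 x 45 x 42 mm without the cap, 0.24 kg, standing loose in a tray pocket (47.5 mm square, floor 3 mm thick) that keeps it from turning. Point: its centre, 21 mm above its underside; z up.
- wing_3 (a point): cap of jar 3: blue round screw cap, 41 mm across and 12 mm high, with an upright straight wing across its top, 56 long x 8 thick x 18 mm high (10 to 28 mm above the cap's underside). The point lies on the cap's turning axis, 8 mm above the flat top of the disc and 8 mm below the top of the wing; z up, x along the wing. Where the wing points when tight differs from cap to cap; neighbouring caps are 80 mm apart.
- cap_3 (a joint): turn of that cap on its jar, rad: 0 is tight at its stop, positive is loosened (anticlockwise from above), up to 1.3. Of the three caps some start loose, by 0.35 to 1.2 rad, and the rest tight. A loose cap turns with about 0.03 N m and stays where it is left, even once it has been turned home (do not drag it back); one that was tight from the start needs about 0.2 N m to come undone. At the stop a cap turns no further clockwise.
- jar_3_center (a point): closed square glass jar 3, 45 x 45 x 42 mm without the cap, 0.24 kg, standing loose in a tray pocket (47.5 mm square, floor 3 mm thick) that keeps it from turning. Point: its centre, 21 mm above its underside; z up.
- lens_case: contact lens case with two green twist caps, 36 x 76 x 18 mm, lying loose on the rack beside the tray; leave alone. Origin: centre of its underside.
- tweezers: aluminium tweezers, about 12 x 97 x 6 mm, lying loose on the rack beside the tray, along y; leave alone. Origin: near its middle, on the underside.
Things that resemble listed ones, but are neither listed nor needed, are in the scene too. Leave any brown or pink look-alike of the part that bears wing_1 alone.

How it is judged:
By the outcome, as a careful person would: the job done as asked, in the order asked, and still so for the second after the job is handed in, with the robot touching nothing.
It also fails if it takes over 72 s, if anything falls off the work surface, if the arm or the gripper's body presses on something with over 40 N, if the wrist force passes 120 N, or if a joint passes its speed limit or range.

## Working session

There is one attempt and no reset: what is moved stays moved. The work goes in short steps, Python scripts to look and compute and a tool call to move; the robot and the scene stay as the last step left them, time stands still between calls to the robot, and variables do not carry over. Pictures are saved under pics/ and viewed, and the job is handed in when it is done.

Besides the shell and the picture viewer there is one more tool, called after "Request:" by a JSON object that holds its "name" and its "arguments". move_arm: Moves the arm, as the interface text tells. Its arguments: {"type":"object","properties":{"motion":{"type":"string"},"grip":{"type":"number"},"force":{"type":"number"}},"required":["motion"]}

```bash
ls; mkdir -p pics; cat > h.py <<'E'
import numpy as np,cv2
from workcell import get_obs,camera,camera_info,hand_in
def shot(n,f):
    i=camera_info(n); p,d=camera(n); cv2.imwrite('pics/'+f+'.png',p[:,:,::-1]); np.savez(f'pics/{f}.npz',p=p,d=d,K=i['camera_matrix'],e=i['eye'],a=np.array(i['attitude'])); return i,p,d
E
python3 - <<'E'
from h import *
o=get_obs(); print(o)
for n in('scene','side','wrist'):
    i,p,d=shot(n,n+'0'); print(n,i)
E
```

```text
pics
{'clock': 0.0, 'joint_pos': array([-1.17962237,  0.33290879, -0.06469163,  1.46096427,  0.02159033,
        1.34991114, -0.0884948 ]), 'joint_velocities': array([ 0.00069989, -0.00062644,  0.00120054, -0.00024136,  0.000796  ,
       -0.00037943, -0.00024167]), 'tau': array([-4.67285045e-04, -6.25436568e+01,  4.93878394e-02, -3.91626728e+01,
        1.64439058e-02,  9.60202189e-03,  1.81749336e-06]), 'position': array([0.25112311, 0.57184473, 0.19468195]), 'ee_rot': array([-0.38694303,  0.59247165,  0.38632746,  0.59161097]), 'ft_force': array([-0.77452888,  0.56069972, -1.10898668]), 'torque': array([ 0.00635932, -0.02736765,  0.0222172 ]), 'grip_width': 0.9999083471901596}
scene {'camera_matrix': array([[467.09174602,   0.        , 257.28621473],
       [  0.        , 467.09174602, 199.41141072],
       [  0.        ,   0.        ,   1.        ]]), 'eye': array([1.26064285, 0.01188228, 0.58687382]), 'attitude': array([0.29504038, 0.36333044, 0.66915618, 0.57721069])}
side {'camera_matrix': array([[369.25879111,   0.        , 253.60056628],
       [  0.        , 369.25879111, 185.27724172],
       [  0.        ,   0.        ,   1.        ]]), 'eye': array([0.21879817, 0.29569483, 0.70563122]), 'attitude': array([-0.11447717,  0.34066957,  0.87870417, -0.31419452])}
wrist {'camera_matrix': array([[271.14051565,   0.        , 253.93627009],
       [  0.        , 271.14051565, 190.56269231],
       [  0.        ,   0.        ,   1.        ]]), 'eye': array([0.19148317, 0.59855758, 0.37207604]), 'attitude': array([-0.10990333, -0.07100258,  0.54255709,  0.82976605])}
```

View pics/scene0.png

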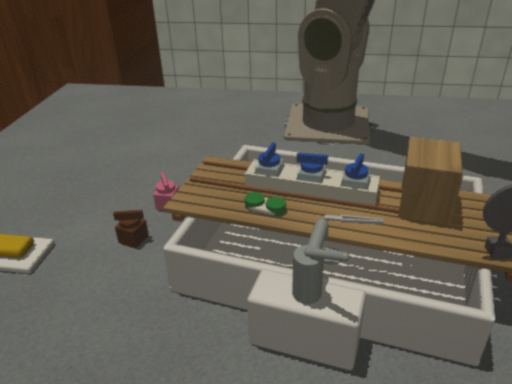

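View pics/side0.png

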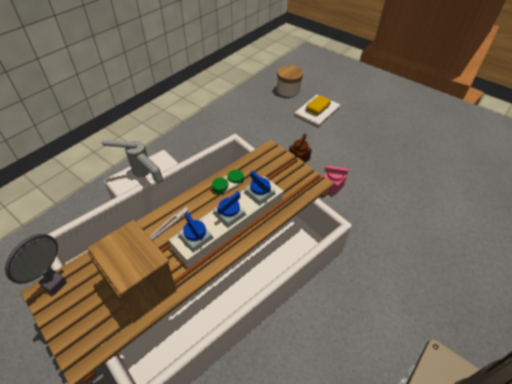

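View pics/wrist0.png

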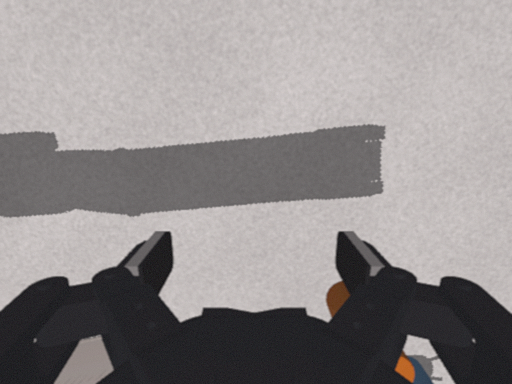

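Scene view: the blue winged caps on the tray are at (269,158), (312,165) and (357,172). The same caps are at (260,185), (230,207) and (193,232) in side. Look-alikes are pink at (165,190) and brown at (130,225), both on the counter; green lens-case caps are at (255,200) and (276,205). I choose the three blue caps in the white tray. Next I'll measure them.

```bash
cat >> h.py <<'E'
from scipy.spatial.transform import Rotation as R
def cloud(f):
    z=np.load(f'pics/{f}.npz'); p,d,K=z['p'],z['d'],z['K']
    v,u=np.mgrid[:384,:512]
    c=np.stack([(u-K[0,2])/K[0,0]*d,-(v-K[1,2])/K[1,1]*d,-d],-1)
    w=R.from_quat(z['a']).apply(c.reshape(-1,3)).reshape(384,512,3)+z['e']
    w[d<=0]=np.nan
    return p,d,w
def blue(p):
    h=cv2.cvtColor(p,cv2.COLOR_RGB2HSV); return (h[...,0]>105)&(h[...,0]<130)&(h[...,1]>150)
E
python3 - <<'E'
from h import *
for f in('scene0','side0'):
    p,d,w=cloud(f); m=blue(p).astype(np.uint8)
    n,l,s,c=cv2.connectedComponentsWithStats(m)
    for k in range(1,n):
        if s[k,4]<60: continue
        q=w[l==k]; q=q[~np.isnan(q[:,2])]
        print(f,s[k],c[k].round(1),len(q),'mean',q.mean(0).round(4),'z',np.percentile(q[:,2],[2,25,50,75,98]).round(4))
p=cv2.imread('pics/side0.png')[150:290,130:320]; cv2.imwrite('pics/cs0.png',cv2.resize(p,None,fx=4,fy=4,interpolation=cv2.INTER_CUBIC))
p=cv2.imread('pics/scene0.png')[130:230,230:400]; cv2.imwrite('pics/cc0.png',cv2.resize(p,None,fx=4,fy=4,interpolation=cv2.INTER_CUBIC))
# rack plane from side: print heights along wood
p,d,w=cloud('side0')
for (u,v) in [(275,150),(320,185),(60,340),(50,295),(215,248),(220,235),(125,240),(170,262),(275,180),(178,240)]: print(u,v,w[v,u].round(4))
E
```

```text
scene0 [346 154  17  18  85] [353.7 164.1] 85 mean [0.5416 0.0545 0.1791] z [0.1682 0.1695 0.1845 0.1855 0.1864]
scene0 [302 163  19   5  76] [310.8 165.1] 76 mean [ 0.5365 -0.0194  0.1692] z [0.1681 0.1688 0.1692 0.1697 0.1705]
side0 [251 171  19  23 289] [259.2 184.1] 286 mean [ 0.51   -0.0909  0.1744] z [0.1641 0.1683 0.1721 0.1823 0.1852]
side0 [218 192  21  24 334] [229.1 205.5] 330 mean [ 0.5194 -0.014   0.1742] z [0.1634 0.1681 0.1718 0.1824 0.1849]
side0 [184 213  21  27 362] [193.5 228.8] 360 mean [0.5326 0.0651 0.1741] z [0.1651 0.1681 0.1695 0.1832 0.1858]
275 150 [ 0.5838 -0.2469  0.1111]
320 185 [ 0.4409 -0.2197  0.1111]
60 340 [0.5783 0.3203 0.1121]
50 295 [0.6594 0.2896 0.111 ]
215 248 [0.5063 0.0441 0.1133]
220 235 [0.5036 0.0308 0.1434]
125 240 [0.5748 0.1668 0.2165]
170 262 [0.5495 0.1174 0.1122]
275 180 [ 0.5255 -0.1692  0.1106]
178 240 [0.5565 0.0858 0.1402]
```

View pics/cs0.png

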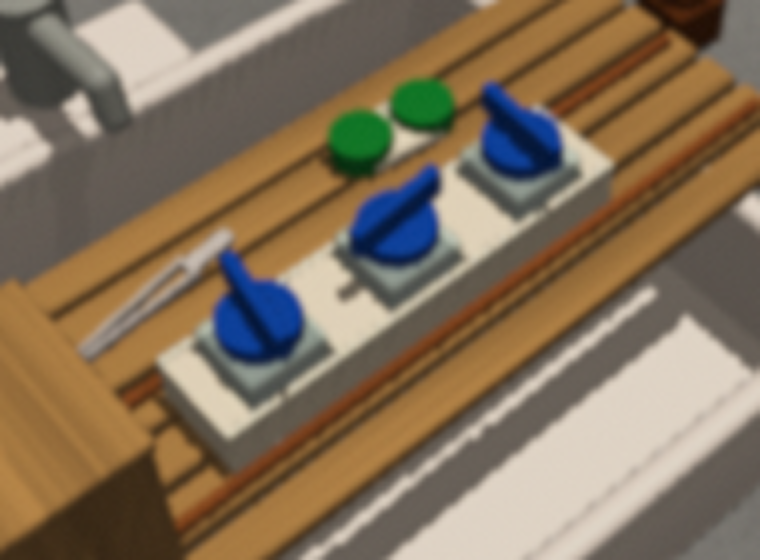

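View pics/cc0.png

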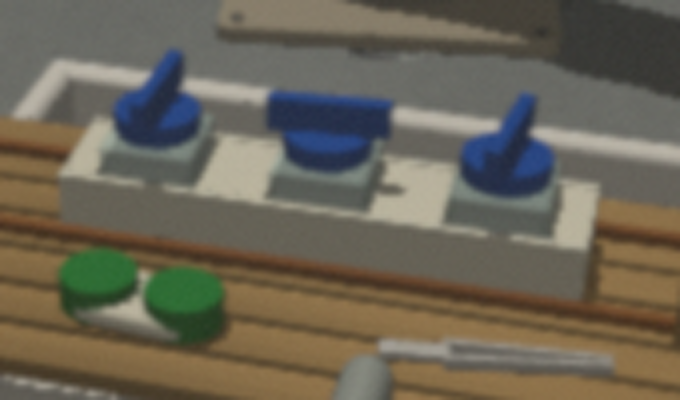

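Rack top z≈0.111, disc top ≈0.169 and wing top ≈0.185, all matching the sizes given. Next I'll get the wing axes and directions from the wing-top points.

```bash
cat >> h.py <<'E'
def wings(f):
    p,d,w=cloud(f); h=cv2.cvtColor(p,cv2.COLOR_RGB2HSV); b=(h[...,0]>100)&(h[...,0]<135)&(h[...,1]>110)
    b&=np.nan_to_num(w[...,2])>0.150
    n,l,s,c=cv2.connectedComponentsWithStats(b.astype(np.uint8))
    for k in range(1,n):
        if s[k,4]<100: continue
        q=w[l==k]; t=q[q[:,2]>0.181]; 
        if len(t)<10: continue
        m=cv2.minAreaRect((t[:,:2]*1000).astype(np.float32))
        bx=cv2.boxPoints(m); e=[bx[1]-bx[0],bx[2]-bx[1]]; e=max(e,key=np.linalg.norm)
        u,sv,vt=np.linalg.svd(t[:,:2]-t[:,:2].mean(0)); 
        print(f,c[k].round(),len(t),'rect',np.round(m[0],1),np.round(m[1],1),'ang',round(np.degrees(np.arctan2(e[1],e[0]))%180,1),'mean',t.mean(0).round(4),'pca',round(np.degrees(np.arctan2(vt[0,1],vt[0,0]))%180,1))
E
python3 - <<'E'
from h import *
for f in('scene0','side0'): wings(f)
# tray rim: white-ish points at z ~0.143 near the caps
for f in('scene0','side0'):
    p,d,w=cloud(f)
    m=(abs(w[...,2]-0.143)<0.003)&(abs(w[...,0]-.52)<.08)&(abs(w[...,1])<.18)&(p.min(-1)>110)
    q=w[m]; r=cv2.minAreaRect((q[:,:2]*1000).astype(np.float32)); print(f,len(q),r)
    m=(abs(w[...,2]-0.1115)<0.003)&(w[...,0]>.3)&(w[...,0]<.75)
    q=w[m]; r=cv2.minAreaRect((q[:,:2]*1000).astype(np.float32)); print('rack',len(q),r)
    m=(abs(w[...,2]-0.216)<0.003)&(w[...,0]>.4)&(w[...,0]<.75)&(w[...,1]<.3)&(w[...,1]>.05)&(p[...,0]>p[...,2]*1.5)
    q=w[m]; r=cv2.minAreaRect((q[:,:2]*1000).astype(np.float32)); print('roof',len(q),r)
E
```

```text
scene0 [269. 157.] 77 rect [516.3 -97.3] [ 7.9 51.9] ang 167.7 mean [ 0.5195 -0.0974  0.1845] pca 167.4
scene0 [311. 161.] 101 rect [526.3 -18.5] [50.1  9.8] ang 85.8 mean [ 0.5274 -0.0193  0.1841] pca 85.7
scene0 [357. 168.] 82 rect [539.9  60.4] [ 8.5 53.5] ang 161.2 mean [0.543  0.0597 0.1847] pca 162.6
side0 [259. 184.] 86 rect [511.6 -95.9] [ 8.4 51.9] ang 168.4 mean [ 0.5109 -0.0951  0.1837] pca 168.7
side0 [229. 205.] 103 rect [523.4 -16.1] [53.6  8.4] ang 86.0 mean [ 0.5234 -0.0157  0.1836] pca 86.8
side0 [194. 229.] 124 rect [535.5  62.1] [ 7.9 54.4] ang 162.3 mean [0.5337 0.0629 0.184 ] pca 163.3
scene0 908 ((525.7744140625, -18.59931182861328), (239.3345489501953, 60.225425720214844), 81.38148498535156)
rack 12107 ((562.7637939453125, 25.146392822265625), (576.7412719726562, 201.09494018554688), 81.54888153076172)
roof 1639 ((555.4132080078125, 179.04751586914062), (81.6527099609375, 107.07788848876953), 81.50193786621094)
side0 1067 ((524.3357543945312, -17.605674743652344), (240.17955017089844, 57.245635986328125), 81.64800262451172)
rack 15245 ((587.585693359375, -588.8583984375), (1869.187255859375, 346.7118835449219), 88.85597229003906)
roof 3186 ((553.6535034179688, 180.1302490234375), (82.05997467041016, 105.14234161376953), 81.36005401611328)
```

```bash
python3 - <<'E'
from h import *
o=get_obs(); M=R.from_quat(o['ee_rot']).as_matrix(); print(M.round(3)); print('jaw ang',np.degrees(np.arctan2(M[1,2],M[0,2])))
i=camera_info('wrist'); A=R.from_quat(i['attitude']).as_matrix(); print(A.round(3)); print(M.T@(i['eye']-o['position']))
p,d,w=cloud('scene0')
for (u,v) in [(318,225),(318,235),(340,255),(308,255),(310,260),(430,145),(425,215),(505,190)]: print(u,v,w[v,u].round(3))
p,d,w=cloud('side0')
for (u,v) in [(140,150),(155,172),(120,145),(35,250),(140,160)]: print(u,v,w[v,u].round(3))
E
```

```text
[[-0.    -0.916  0.402]
 [-0.001  0.402  0.916]
 [-1.    -0.    -0.001]]
jaw ang 66.29128211772623
[[ 0.401 -0.885 -0.237]
 [ 0.916  0.387  0.105]
 [-0.001 -0.259  0.966]]
[-0.17726262  0.06534507  0.0001817 ]
318 225 [0.717 0.003 0.174]
318 235 [0.735 0.004 0.17 ]
340 255 [0.812 0.034 0.203]
308 255 [ 0.79  -0.007  0.179]
310 260 [ 0.797 -0.004  0.177]
430 145 [0.529 0.176 0.217]
425 215 [0.605 0.174 0.127]
505 190 [0.679 0.252 0.23 ]
140 150 [ 0.765 -0.007  0.174]
155 172 [0.695 0.014 0.169]
120 145 [0.791 0.02  0.191]
35 250 [0.67  0.265 0.212]
140 160 [0.75  0.008 0.164]
```

Request:
{"name": "move_arm", "arguments": {"motion": "0 -0.01 0.06 0; 0.02 -0.06 0.105 0; 0.285 -0.51 0.105 0.05; 0.285 -0.51 0.105 0.05; 0.285 -0.51 0.105 0.05; 0.285 -0.51 0.105 0.05; 0.285 -0.51 0.105 0.05; 0.285 -0.51 0.105 0.05; 0.285 -0.51 0.105 0.05; 0.285 -0.51 0.105 0.05", "grip": 0.4, "force": 20}}

```text
clock: 1.4
position: [0.5227, 0.0846, 0.3003]
ee_rot: [-0.401, 0.582, 0.401, 0.582]
ft_force: [0.6, 1.1, 0.6]
grip_width: 0.397
```

Request:
{"name": "move_arm", "arguments": {"motion": "0 0 0 0; 0 0 0 0"}}

```text
clock: 1.65
position: [0.5219, 0.0868, 0.3]
ee_rot: [-0.401, 0.582, 0.401, 0.582]
ft_force: [-0.1, 0.3, -0.4]
grip_width: 0.403
```

```bash
python3 - <<'E'
from h import *
o=get_obs(); print(o['position'],o['joint_pos'].round(2))
shot('wrist','w1'); wings('w1'); print(get_obs()['clock'])
E
```

```text
[0.52185533 0.08681996 0.30000298] [-0.61  0.07  0.38  1.56 -0.03  1.52  0.98]
w1 [238. 195.] 312 rect [536.2  60.1] [ 8.  54.5] ang 163.0 mean [0.5354 0.0607 0.1837] pca 163.1
w1 [173. 209.] 307 rect [525.3 -17.8] [53.5  8.3] ang 87.0 mean [ 0.5249 -0.017   0.1836] pca 86.6
w1 [111. 222.] 309 rect [513.3 -97.7] [ 8.4 54.3] ang 168.2 mean [ 0.5129 -0.0968  0.1835] pca 168.4
1.7
```

View pics/w1.png

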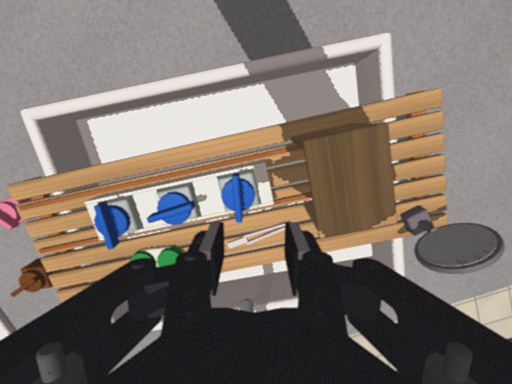

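Wrist view shows the caps at (238,195), (173,209) and (111,222). Wing rectangles are about 54×8 mm at 79 mm spacing, as specified. Wing 3 is at (0.536, 0.060), 163°. I'll descend on it with the jaws biased slightly clockwise.

Request:
{"name": "move_arm", "arguments": {"motion": "0.014 -0.027 -0.03 0; 0.014 -0.027 -0.08 0; 0.014 -0.027 -0.11 0; 0.014 -0.027 -0.127 0; 0.014 -0.027 -0.127 0; 0.014 -0.027 -0.127 0"}}

```text
clock: 2.45
position: [0.5368, 0.06, 0.1747]
ee_rot: [-0.402, 0.581, 0.401, 0.583]
ft_force: [0.4, 0.9, 1.5]
grip_width: 0.394
```

```bash
python3 - <<'E'
from h import *
print(get_obs())
shot('wrist','w2'); wings('w2')
E
```

```text
{'clock': 2.45, 'joint_pos': array([-0.56261636,  0.15479421,  0.40811137,  1.73871567, -0.06470119,
        1.25926496,  1.06847343]), 'joint_velocities': array([ 0.00264395, -0.00406088,  0.00340725, -0.00268842,  0.00103255,
       -0.00670973, -0.00115856]), 'tau': array([-1.64497923e-01, -4.39270341e+01,  2.62098648e+00, -3.74458230e+01,
       -3.78083467e-03, -4.38128234e-03, -4.30790506e-04]), 'position': array([0.53680432, 0.0599785 , 0.17466842]), 'ee_rot': array([-0.40166361,  0.58139786,  0.40129391,  0.5827573 ]), 'ft_force': array([0.37810787, 0.91269177, 1.46008161]), 'torque': array([0.02875176, 0.03319596, 0.01458661]), 'grip_width': 0.39352002549739673}
w2 [254. 212.] 884 rect [536.2  60.3] [ 8.  54.8] ang 162.9 mean [0.5344 0.061  0.1837] pca 163.1
w2 [146. 233.] 890 rect [523.7  -8.8] [17.  75.3] ang 98.5 mean [ 0.5245 -0.0169  0.1842] pca 88.3
w2 [ 46. 255.] 922 rect [513.4 -97.1] [ 8.9 55. ] ang 169.4 mean [ 0.5122 -0.0961  0.1834] pca 168.4
```

View pics/w2.png

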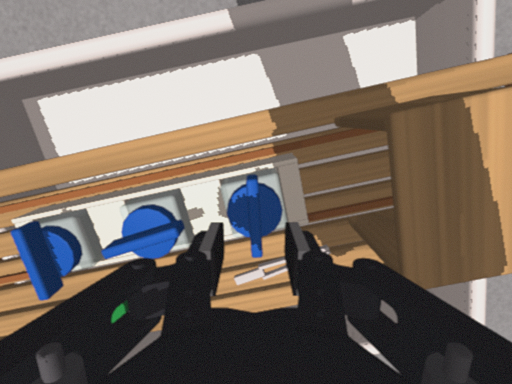

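Tips straddle wing 3 and nothing is touching. Closing gently.

Request:
{"name": "move_arm", "arguments": {"motion": "0 0 -0.002 0; 0 0 -0.002 0; 0 0 -0.002 0; 0 0 -0.002 0; 0 0 -0.002 0", "grip": 0, "force": 20}}

```text
clock: 3.12
position: [0.5361, 0.0595, 0.1713]
ee_rot: [-0.401, 0.582, 0.401, 0.582]
ft_force: [0.2, 0.0, 0.6]
grip_width: 0.0
```

```bash
python3 - <<'E'
from h import *
o=get_obs();print(o['position'],o['ft_force'],o['torque'],o['grip_width'])
shot('wrist','w3'); wings('w3')
E
```

```text
[0.53609824 0.05947711 0.17128749] [0.20576715 0.00575798 0.60551539] [ 0.01733819 -0.00242464  0.00351352] 0.00045396520199360286
w3 [255. 206.] 509 rect [523.2  61.9] [26.6 20. ] ang 4.7 mean [0.5228 0.0645 0.1846] pca 163.2
w3 [146. 236.] 909 rect [525.  -18.4] [55.1  8.5] ang 86.4 mean [ 0.5246 -0.0173  0.1836] pca 86.8
w3 [ 44. 258.] 954 rect [513.2 -96.9] [ 9.3 55.4] ang 168.3 mean [ 0.5121 -0.096   0.1834] pca 168.3
```

View pics/w3.png

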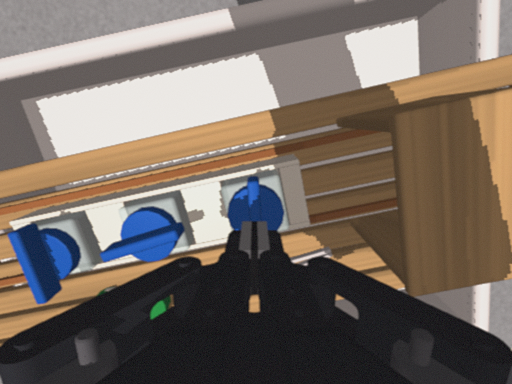

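```bash
python3 - <<'E'
from h import *
p,d,w=cloud('w3')
for v in range(200,262,4): print(v,[ (round(w[v,u,0],3),round(w[v,u,1],3),round(w[v,u,2],3)) for u in (240,246,250,254,258,264)])
c=cv2.imread('pics/w3.png')[160:320,190:320]; cv2.imwrite('pics/c3.png',cv2.resize(c,None,fx=4,fy=4,interpolation=cv2.INTER_NEAREST))
E
```

```text
200 [(np.float64(0.523), np.float64(0.054), np.float64(0.169)), (np.float64(0.525), np.float64(0.058), np.float64(0.168)), (np.float64(0.521), np.float64(0.063), np.float64(0.184)), (np.float64(0.523), np.float64(0.065), np.float64(0.182)), (np.float64(0.523), np.float64(0.067), np.float64(0.183)), (np.float64(0.529), np.float64(0.07), np.float64(0.168))]
204 [(np.float64(0.526), np.float64(0.053), np.float64(0.168)), (np.float64(0.528), np.float64(0.057), np.float64(0.167)), (np.float64(0.524), np.float64(0.062), np.float64(0.183)), (np.float64(0.524), np.float64(0.064), np.float64(0.185)), (np.float64(0.525), np.float64(0.067), np.float64(0.185)), (np.float64(0.532), np.float64(0.069), np.float64(0.168))]
208 [(np.float64(0.529), np.float64(0.052), np.float64(0.167)), (np.float64(0.531), np.float64(0.056), np.float64(0.167)), (np.float64(0.526), np.float64(0.061), np.float64(0.184)), (np.float64(0.527), np.float64(0.063), np.float64(0.184)), (np.float64(0.528), np.float64(0.065), np.float64(0.183)), (np.float64(0.534), np.float64(0.068), np.float64(0.169))]
212 [(np.float64(0.532),
[... 3919 characters left out ...]
at64(0.522), np.float64(0.059), np.float64(0.252)), (np.float64(0.523), np.float64(0.061), np.float64(0.252)), (np.float64(0.528), np.float64(0.061), np.float64(0.244)), (np.float64(0.528), np.float64(0.063), np.float64(0.244)), (np.float64(0.53), np.float64(0.064), np.float64(0.243)), (np.float64(0.526), np.float64(0.068), np.float64(0.251))]
260 [(np.float64(0.523), np.float64(0.059), np.float64(0.253)), (np.float64(0.523), np.float64(0.061), np.float64(0.255)), (np.float64(0.53), np.float64(0.06), np.float64(0.244)), (np.float64(0.53), np.float64(0.062), np.float64(0.244)), (np.float64(0.53), np.float64(0.064), np.float64(0.245)), (np.float64(0.526), np.float64(0.068), np.float64(0.254))]
```

View pics/c3.png

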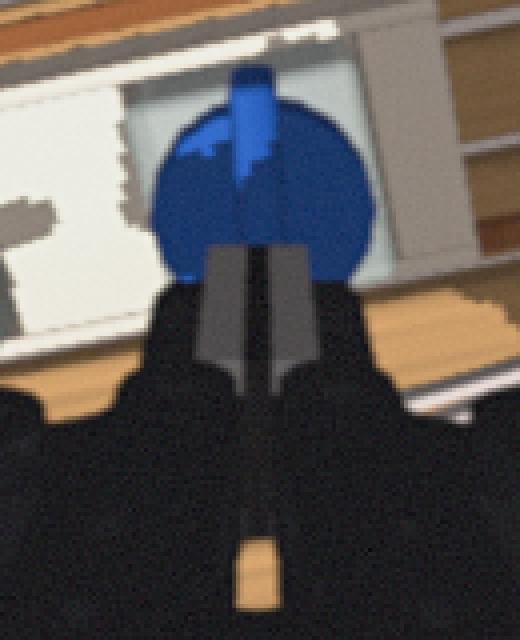

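```bash
python3 - <<'E'
from h import *
for n in('scene','side'):
    i,p,d=shot(n,n+'3')
    o=get_obs()
    A=R.from_quat(i['attitude']).as_matrix(); c=A.T@(o['position']-i['eye']); K=i['camera_matrix']; print(n,c[0]/-c[2]*K[0,0]+K[0,2], -c[1]/-c[2]*K[1,1]+K[1,2])
c=cv2.imread('pics/scene3.png')[80:230,250:450]; cv2.imwrite('pics/c4.png',cv2.resize(c,None,fx=4,fy=4,interpolation=cv2.INTER_CUBIC))
E
```

```text
scene 356.138004676682 166.56469525911405
side 194.5458055274939 226.670821937932
```

View pics/c4.png

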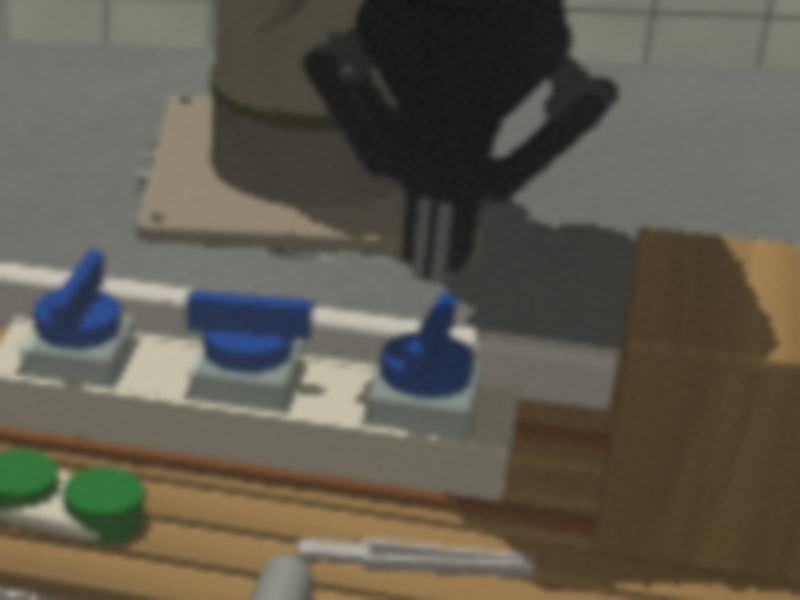

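View pics/side3.png

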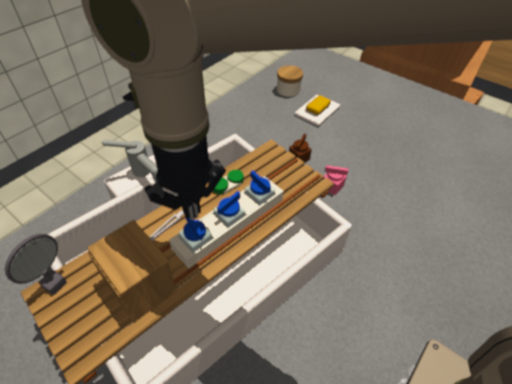

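Scene view: the shut fingertips are at px (357,149), but the reported TCP projects to row 167. The wrist depth agrees, putting the tip's lower edge at z≈0.213 while the TCP reads 0.171. So the real tips sit about 42 mm above the reported TCP; x and y agree. I'll apply that offset: reopen and descend in small steps.

Request:
{"name": "move_arm", "arguments": {"motion": "0 0 0 0; 0 0 0 0; 0 0 0 0; 0 0 -0.01 0; 0 0 -0.02 0; 0 0 -0.03 0; 0 0 -0.035 0; 0 0 -0.035 0; 0 0 -0.035 0", "grip": 0.4}}

```text
clock: 4.4
position: [0.5363, 0.0595, 0.1366]
ee_rot: [-0.401, 0.582, 0.401, 0.582]
ft_force: [0.5, -0.6, -0.3]
grip_width: 0.396
```

```bash
python3 - <<'E'
from h import *
o=get_obs();print(o['position'],o['ft_force'],o['torque'],o['grip_width'])
shot('wrist','w4'); wings('w4')
p,d,w=cloud('w4')
m=(w[...,2]<0.23)&(w[...,2]>0.165)&(p.max(-1)<130)
v,u=np.nonzero(m[190:300,195:320]); print(w[m][:,2].min())
for v in range(216,262,4): print(v,[w[v,u].round(3).tolist() for u in (212,218,294)])
E
```

```text
[0.53631038 0.05951514 0.13656006] [ 0.50447851 -0.63664326 -0.33947986] [ 0.00978538 -0.00302255 -0.01529979] 0.3955547164746374
w4 [255. 234.] 1371 rect [536.2  60.4] [ 8.  55.1] ang 162.9 mean [0.534  0.0612 0.1836] pca 163.2
w4 [119. 254.] 746 rect [522.1  -7.3] [22.8 76. ] ang 104.9 mean [ 0.5206 -0.0188  0.1906] pca 99.7
w4 [ 18. 287.] 61 rect [518.2 -47.6] [  6.6 113.4] ang 109.2 mean [ 0.5282 -0.0728  0.2006] pca 108.0
0.16500874936073984
216 [[0.525, 0.034, 0.141], [0.523, 0.041, 0.155], [0.545, 0.085, 0.141]]
220 [[0.528, 0.032, 0.141], [0.525, 0.04, 0.154], [0.548, 0.085, 0.14]]
224 [[0.518, 0.043, 0.18], [0.519, 0.046, 0.179], [0.534, 0.083, 0.18]]
228 [[0.518, 0.044, 0.186], [0.52, 0.047, 0.185], [0.533, 0.083, 0.185]]
232 [[0.519, 0.044, 0.19], [0.52, 0.047, 0.19], [nan, nan, nan]]
236 [[0.519, 0.045, 0.196], [0.521, 0.047, 0.193], [0.532, 0.081, 0.196]]
240 [[0.52, 0.045, 0.198], [0.522, 0.047, 0.195], [0.532, 0.081, 0.2]]
244 [[0.519, 0.046, 0.204], [0.524, 0.046, 0.195], [0.532, 0.08, 0.203]]
248 [[0.519, 0.047, 0.208], [0.526, 0.045, 0.195], [0.532, 0.08, 0.208]]
252 [[0.521, 0.046, 0.208], [0.528, 0.044, 0.195], [0.533, 0.079, 0.209]]
256 [[0.522, 0.046, 0.21], [0.529, 0.044, 0.196], [0.534, 0.079, 0.21]]
260 [[0.524, 0.045, 0.209], [0.532, 0.043, 0.195], [0.536, 0.078, 0.209]]
```

View pics/w4.png

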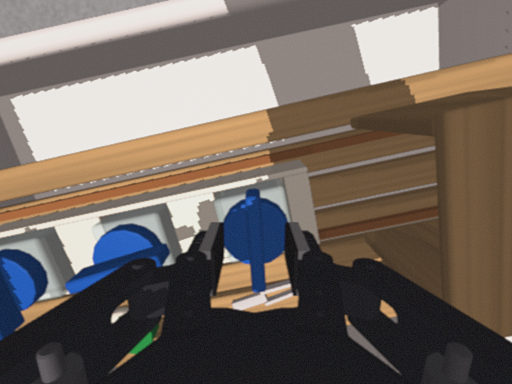

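Request:
{"name": "move_arm", "arguments": {"motion": "0 0.001 -0.006 0; 0 0.001 -0.006 0; 0 0.001 -0.006 0"}}

```text
clock: 4.82
position: [0.537, 0.0604, 0.1322]
ee_rot: [-0.401, 0.581, 0.401, 0.583]
ft_force: [-5.4, -2.0, 18.0]
grip_width: 0.402
```

Request:
{"name": "move_arm", "arguments": {"motion": "0 0 0 0; 0 0 0 0; 0 0 0 0; 0 0 0 0; 0 0 0 0", "grip": 0, "force": 20}}

```text
clock: 5.45
position: [0.5386, 0.0608, 0.1334]
ee_rot: [-0.402, 0.58, 0.401, 0.584]
ft_force: [-2.4, -0.6, 21.8]
grip_width: 0.092
```

```bash
python3 - <<'E'
from h import *
o=get_obs();print(o['position'],o['ft_force'],o['torque'],o['grip_width'],o['joint_pos'])
shot('wrist','w5'); wings('w5')
E
```

```text
[0.53859252 0.0608422  0.13338943] [-2.37871753 -0.59801366 21.79751777] [-0.25007213  0.50302775  0.19892778] 0.09176147855998398 [-0.5563841   0.19080591  0.40494318  1.79026466 -0.08206166  1.17062169
  1.08067227]
w5 [254. 230.] 1498 rect [536.5  64. ] [52.  31.1] ang 2.8 mean [0.5345 0.0623 0.1841] pca 160.7
w5 [115. 258.] 1441 rect [522.6  -6. ] [16.3 77.1] ang 98.9 mean [ 0.5239 -0.0152  0.1855] pca 92.5
```

View pics/w5.png

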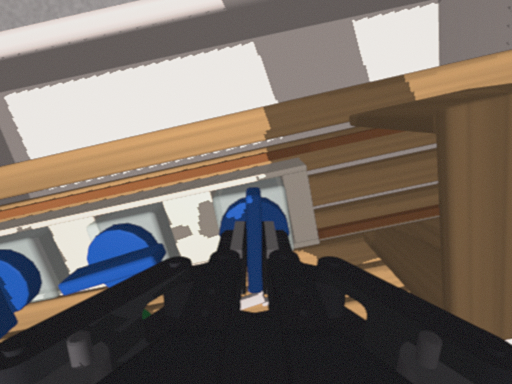

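The jaws closed at 7.8 mm, so the wing is held. But the tips are resting on the disc with 22 N, so I'll relieve that.

Request:
{"name": "move_arm", "arguments": {"motion": "0 0 0.002 0; 0 0 0.003 0; 0 0 0.003 0"}}

```text
clock: 5.88
position: [0.5375, 0.0606, 0.1338]
ee_rot: [-0.402, 0.581, 0.401, 0.583]
ft_force: [6.2, 0.3, 2.2]
grip_width: 0.087
```

```bash
python3 - <<'E'
from h import *
o=get_obs();print(o['position'],o['ft_force'],o['torque'],o['grip_width'])
M=R.from_quat(o['ee_rot']).as_matrix(); print('jaw ang',np.degrees(np.arctan2(M[1,2],M[0,2])))
E
```

```text
[0.53752592 0.06061861 0.13379229] [6.18313958 0.28946668 2.17441168] [-0.04997022 -1.39119049  0.05065399] 0.08744779925470653
jaw ang 69.1644882565785
```

Request:
{"name": "move_arm", "arguments": {"motion": "0 0 0 -0.05; 0 0 0 -0.1; 0 0 0 -0.15; 0 0 0 -0.15"}}

```text
clock: 6.38
position: [0.5376, 0.0606, 0.1339]
ee_rot: [-0.358, 0.609, 0.356, 0.611]
ft_force: [5.6, -1.0, 2.8]
grip_width: 0.085
```

```bash
cat >> h.py <<'E'
def st():
    o=get_obs();M=R.from_quat(o['ee_rot']).as_matrix()
    print(o['clock'],o['position'].round(4),'F',o['ft_force'].round(1),'T',o['torque'].round(3),'g',round(o['grip_width'],3),'jaw',round(np.degrees(np.arctan2(M[1,2],M[0,2])),2),'j7',o['joint_pos'].round(2))
E
python3 - <<'E'
from h import *
st()
shot('wrist','w6'); wings('w6')
E
```

```text
6.375 [0.5376 0.0606 0.1339] F [ 5.6 -1.   2.8] T [-0.305 -1.379  1.399] g 0.085 jaw 60.65 j7 [-0.57  0.19  0.42  1.79 -0.08  1.17  0.93]
w6 [254. 228.] 1390 rect [532.9  56. ] [21.  55.1] ang 150.5 mean [0.5327 0.0628 0.1845] pca 156.8
w6 [125. 264.] 53 rect [505.5  29. ] [17.9  1.5] ang 60.4 mean [0.5054 0.0287 0.2292] pca 60.9
w6 [ 24. 308.] 110 rect [506.1 -38.8] [  5.4 116.6] ang 99.0 mean [ 0.503  -0.0162  0.231 ] pca 99.1
```

View pics/w6.png

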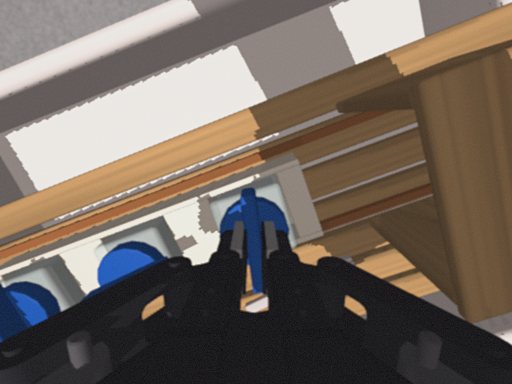

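Yaw torque is 1.4 N m after only about 6° (jar slack), so cap 3 is at its stop and tight. I'll release in place and lift straight up.

Request:
{"name": "move_arm", "arguments": {"motion": "0 0 0 -0.15; 0 0 0 -0.15; 0 0 0 -0.15; 0 0 0.01 -0.15; 0 0 0.04 -0.15; 0 0 0.08 -0.15; 0 0 0.08 -0.15", "grip": 0.4}}

```text
clock: 7.3
position: [0.5378, 0.0606, 0.2169]
ee_rot: [-0.31, 0.633, 0.31, 0.638]
ft_force: [-0.8, 0.1, -0.6]
grip_width: 0.401
```

```bash
python3 - <<'E'
from h import *
st()
shot('wrist','w7'); wings('w7')
E
```

```text
7.3 [0.5378 0.0606 0.2169] F [-0.8  0.1 -0.6] T [-0.055  0.047 -0.033] g 0.401 jaw 52.01 j7 [-0.6   0.13  0.44  1.68 -0.06  1.34  0.76]
w7 [254. 194.] 609 rect [536.3  61.1] [ 8.  54.9] ang 159.0 mean [0.535  0.0618 0.1837] pca 159.5
w7 [175. 235.] 592 rect [520.5   3.9] [21. 89.] ang 103.8 mean [ 0.5234 -0.0082  0.1943] pca 97.7
w7 [100. 265.] 300 rect [493.2 -35.5] [ 23.  130.7] ang 95.8 mean [ 0.4985 -0.073   0.2039] pca 91.4
```

View pics/w7.png

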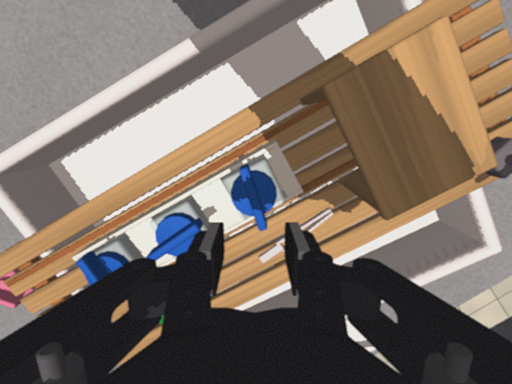

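Request:
{"name": "move_arm", "arguments": {"motion": "-0.013 -0.078 0 -0.18; -0.013 -0.078 0 -0.36; -0.013 -0.078 0 -0.54; -0.013 -0.078 0 -0.72; -0.013 -0.078 0 -0.9; -0.013 -0.078 0 -1.03; -0.013 -0.078 -0.03 -1.03; -0.013 -0.078 -0.03 -1.03; -0.013 -0.078 -0.03 -1.03"}}

```text
clock: 8.48
position: [0.5231, -0.0176, 0.1838]
ee_rot: [0.043, 0.706, -0.043, 0.706]
ft_force: [0.7, -0.5, -0.6]
grip_width: 0.402
```

```bash
python3 - <<'E'
from h import *
st()
shot('wrist','w8'); wings('w8')
E
```

```text
8.475 [ 0.5231 -0.0176  0.1838] F [ 0.7 -0.5 -0.6] T [-0.028 -0.024  0.018] g 0.402 jaw -7.02 j7 [-0.56  0.11  0.55  1.77 -0.06  1.28 -0.12]
w8 [260.  95.] 1165 rect [537.1  61. ] [ 8.1 54.8] ang 159.3 mean [0.5368 0.0609 0.1836] pca 159.3
w8 [257. 208.] 804 rect [525.3 -17.2] [55.1  8. ] ang 87.0 mean [ 0.5255 -0.0153  0.1836] pca 87.3
w8 [253. 295.] 230 rect [510.6 -50.4] [89.8 40.7] ang 87.0 mean [ 0.5116 -0.0716  0.2093] pca 80.2
```

View pics/w8.png

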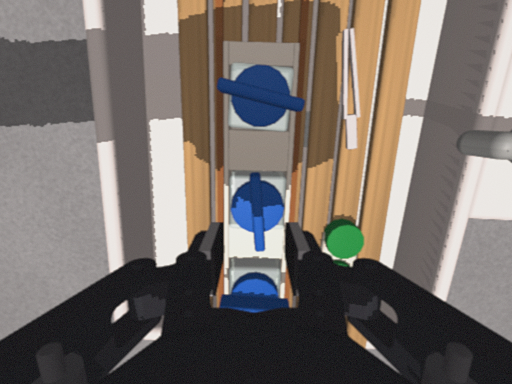

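Request:
{"name": "move_arm", "arguments": {"motion": "0.002 0 -0.02 0; 0.002 0 -0.04 0; 0.002 0 -0.046 0; 0.002 0 -0.046 0"}}

```text
clock: 9.02
position: [0.5253, -0.0175, 0.1378]
ee_rot: [0.043, 0.706, -0.043, 0.706]
ft_force: [0.0, -0.0, 0.2]
grip_width: 0.403
```

Request:
{"name": "move_arm", "arguments": {"motion": "0 0 0 0; 0 0 0 0; 0 0 0 0; 0 0 0 0; 0 0 0 0", "grip": 0, "force": 20}}

```text
clock: 9.65
position: [0.5256, -0.0175, 0.1381]
ee_rot: [0.044, 0.705, -0.043, 0.706]
ft_force: [-1.7, 0.1, 5.4]
grip_width: 0.083
```

```bash
python3 - <<'E'
from h import *
st()
E
```

```text
9.65 [ 0.5256 -0.0175  0.1381] F [-1.7  0.1  5.4] T [-0.018  0.284 -0.011] g 0.083 jaw -7.05 j7 [-0.55  0.16  0.55  1.83 -0.09  1.18 -0.1 ]
```

Wing 2 is held (7.1 mm). Turning clockwise by 0.2 rad.

Request:
{"name": "move_arm", "arguments": {"motion": "0 0 0 -0.07; 0 0 0 -0.14; 0 0 0 -0.2; 0 0 0 -0.2"}}

```text
clock: 10.15
position: [0.5258, -0.0175, 0.1382]
ee_rot: [0.114, 0.697, -0.114, 0.698]
ft_force: [-0.5, 0.3, 5.4]
grip_width: 0.083
```

```bash
python3 - <<'E'
from h import *
st()
E
```

```text
10.15 [ 0.5258 -0.0175  0.1382] F [-0.5  0.3  5.4] T [-0.055  0.097 -0.053] g 0.083 jaw -18.56 j7 [-0.57  0.16  0.57  1.83 -0.09  1.18 -0.29]
```

Little torque, so cap 2 is loose. Continuing.

Request:
{"name": "move_arm", "arguments": {"motion": "0 0 0 -0.1; 0 0 0 -0.2; 0 0 0 -0.3; 0 0 0 -0.3"}}

```text
clock: 10.65
position: [0.5259, -0.0176, 0.1382]
ee_rot: [0.218, 0.672, -0.217, 0.674]
ft_force: [0.4, -0.9, 5.6]
grip_width: 0.086
```

```bash
python3 - <<'E'
from h import *
st()
E
```

```text
10.65 [ 0.5259 -0.0176  0.1382] F [ 0.4 -0.9  5.6] T [-0.099 -0.059 -0.063] g 0.086 jaw -35.79 j7 [-0.59  0.16  0.6   1.83 -0.1   1.18 -0.59]
```

Request:
{"name": "move_arm", "arguments": {"motion": "0 0 0 -0.1; 0 0 0 -0.15; 0 0 0 -0.2; 0 0 0 -0.2"}}

```text
clock: 11.15
position: [0.526, -0.0177, 0.1382]
ee_rot: [0.283, 0.647, -0.283, 0.649]
ft_force: [1.3, -1.6, 4.7]
grip_width: 0.085
```

```bash
python3 - <<'E'
from h import *
st()
E
```

```text
11.15 [ 0.526  -0.0177  0.1382] F [ 1.3 -1.6  4.7] T [-0.138 -0.211  0.022] g 0.085 jaw -47.17 j7 [-0.61  0.16  0.62  1.83 -0.1   1.18 -0.78]
```

Request:
{"name": "move_arm", "arguments": {"motion": "0 0 0 -0.1; 0 0 0 -0.2; 0 0 0 -0.2"}}

```text
clock: 11.52
position: [0.5261, -0.0178, 0.1382]
ee_rot: [0.347, 0.616, -0.346, 0.617]
ft_force: [1.7, -0.4, 5.3]
grip_width: 0.087
```

```bash
python3 - <<'E'
from h import *
st()
shot('wrist','w9')
E
```

```text
11.525 [ 0.5261 -0.0178  0.1382] F [ 1.7 -0.4  5.3] T [-0.304 -0.288 -0.062] g 0.087 jaw -58.67 j7 [-0.63  0.16  0.64  1.83 -0.11  1.18 -0.98]
```

View pics/w9.png

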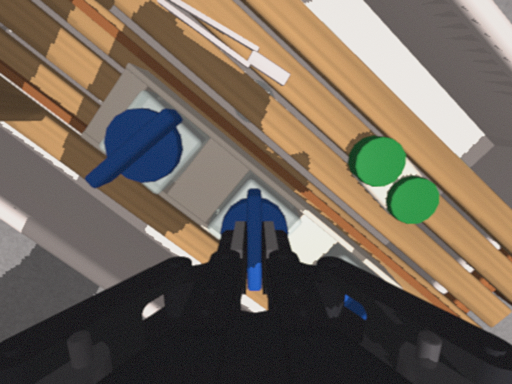

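The wing is following and stays aligned with the jaws, with the stop not reached yet. Continuing.

Request:
{"name": "move_arm", "arguments": {"motion": "0 0 0 -0.1; 0 0 0 -0.2; 0 0 0 -0.2"}}

```text
clock: 11.95
position: [0.5261, -0.0178, 0.1382]
ee_rot: [0.407, 0.578, -0.406, 0.58]
ft_force: [2.3, -0.9, 5.4]
grip_width: 0.085
```

```bash
python3 - <<'E'
from h import *
st()
E
```

```text
11.95 [ 0.5261 -0.0178  0.1382] F [ 2.3 -0.9  5.4] T [-0.316 -0.36  -0.021] g 0.085 jaw -70.13 j7 [-0.65  0.17  0.66  1.83 -0.11  1.18 -1.18]
```

Request:
{"name": "move_arm", "arguments": {"motion": "0 0 0 -0.1; 0 0 0 -0.15; 0 0 0 -0.15"}}

```text
clock: 12.32
position: [0.5259, -0.018, 0.1382]
ee_rot: [0.448, 0.546, -0.448, 0.548]
ft_force: [-0.4, -2.0, 7.3]
grip_width: 0.089
```

```bash
python3 - <<'E'
from h import *
st()
shot('wrist','w10')
E
```

```text
12.325 [ 0.5259 -0.018   0.1382] F [-0.4 -2.   7.3] T [-0.524 -0.007  0.701] g 0.089 jaw -78.62 j7 [-0.66  0.17  0.67  1.83 -0.11  1.18 -1.32]
```

View pics/w10.png

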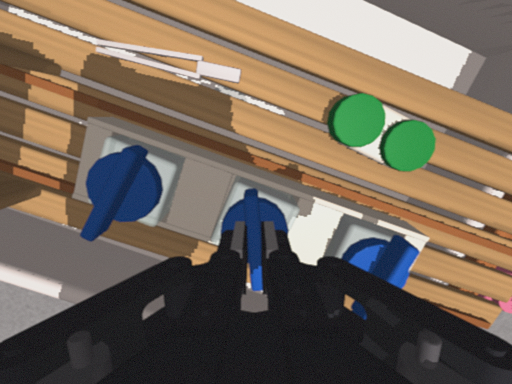

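Request:
{"name": "move_arm", "arguments": {"motion": "0 0 0 -0.06; 0 0 0 -0.06; 0 0 0 -0.06"}}

```text
clock: 12.75
position: [0.5259, -0.018, 0.1382]
ee_rot: [0.464, 0.533, -0.464, 0.534]
ft_force: [-0.6, -3.0, 7.3]
grip_width: 0.083
```

```bash
python3 - <<'E'
from h import *
st()
E
```

```text
12.75 [ 0.5259 -0.018   0.1382] F [-0.6 -3.   7.3] T [-0.616 -0.017  1.167] g 0.083 jaw -81.98 j7 [-0.67  0.17  0.68  1.83 -0.11  1.18 -1.38]
```

Request:
{"name": "move_arm", "arguments": {"motion": "0 0 0 0; 0 0 0 0; 0 0 0 0; 0 0 0.01 0; 0 0 0.04 0; 0 0 0.08 0; 0 0 0.08 0", "grip": 0.4}}

```text
clock: 13.62
position: [0.5268, -0.0176, 0.2206]
ee_rot: [0.466, 0.532, -0.463, 0.534]
ft_force: [-0.4, -0.5, -0.7]
grip_width: 0.396
```

```bash
python3 - <<'E'
from h import *
st()
shot('wrist','w11'); wings('w11')
E
```

```text
13.625 [ 0.5268 -0.0176  0.2206] F [-0.4 -0.5 -0.7] T [-0.035  0.012  0.002] g 0.396 jaw -82.12 j7 [-0.69  0.09  0.69  1.72 -0.06  1.35 -1.42]
w11 [166. 172.] 637 rect [537.6  61. ] [ 8.2 55. ] ang 159.4 mean [0.5389 0.06   0.1834] pca 159.5
w11 [255. 197.] 579 rect [525.9 -17.7] [55.2  8. ] ang 16.9 mean [ 0.5271 -0.0175  0.1835] pca 16.9
w11 [339. 220.] 586 rect [514.5 -96.6] [ 8.2 54.9] ang 168.4 mean [ 0.5156 -0.0964  0.1834] pca 168.5
```

View pics/w11.png

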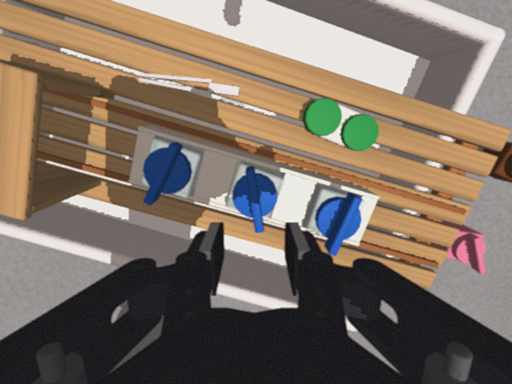

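Cap 2 went from 86.9° to 16.9° and stopped firmly at 1.17 N m. Now jar 1, turning the jaws back to about 75° at height.

Request:
{"name": "move_arm", "arguments": {"motion": "-0.004 -0.02 0 0.18; -0.012 -0.05 0 0.36; -0.012 -0.079 0 0.54; -0.012 -0.079 0 0.72; -0.012 -0.079 0 0.9; -0.012 -0.079 0 1.08; -0.012 -0.079 0 1.26; -0.012 -0.079 0 1.36; -0.012 -0.079 0 1.36"}}

```text
clock: 14.8
position: [0.5126, -0.0965, 0.2165]
ee_rot: [0.026, 0.707, -0.026, 0.706]
ft_force: [-0.8, -0.5, 0.2]
grip_width: 0.398
```

Request:
{"name": "move_arm", "arguments": {"motion": "0 0 0 0.18; 0 0 0 0.36; 0 0 0 0.54; 0 0 0 0.72; 0 0 0 0.9; 0 0 0 1.08; 0 0 0 1.26; 0 0 -0.02 1.37; 0 0 -0.04 1.37; 0 0 -0.04 1.37"}}

```text
clock: 16.05
position: [0.5119, -0.0964, 0.1758]
ee_rot: [-0.426, 0.565, 0.427, 0.563]
ft_force: [0.3, 0.7, 0.7]
grip_width: 0.396
```

```bash
python3 - <<'E'
from h import *
st()
shot('wrist','w12'); wings('w12')
E
```

```text
16.05 [ 0.5119 -0.0964  0.1758] F [0.3 0.7 0.7] T [0.072 0.032 0.049] g 0.396 jaw 74.18 j7 [-0.46  0.12  0.6   1.79 -0.07  1.26  1.46]
w12 [478. 186.] 1139 rect [536.2  60.4] [ 9.7 54.7] ang 159.4 mean [0.5355 0.0597 0.1833] pca 159.7
w12 [364. 200.] 964 rect [524.4 -18.6] [55.4  8.2] ang 16.6 mean [ 0.5233 -0.0193  0.1836] pca 16.7
w12 [253. 214.] 874 rect [513.4 -97.3] [ 8.  55.6] ang 168.4 mean [ 0.5113 -0.0968  0.1837] pca 168.6
```

View pics/w12.png

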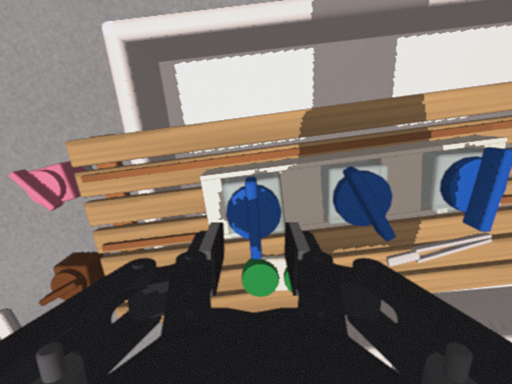

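Request:
{"name": "move_arm", "arguments": {"motion": "0.0015 -0.001 -0.02 0; 0.0015 -0.001 -0.034 0; 0.0015 -0.001 -0.038 0; 0.0015 -0.001 -0.038 0"}}

```text
clock: 16.6
position: [0.5147, -0.0975, 0.1395]
ee_rot: [-0.427, 0.564, 0.427, 0.564]
ft_force: [0.3, -0.4, -0.2]
grip_width: 0.401
```

Request:
{"name": "move_arm", "arguments": {"motion": "0 0 0 0; 0 0 0 0; 0 0 0 0; 0 0 0 0; 0 0 0 0", "grip": 0, "force": 20}}

```text
clock: 17.23
position: [0.5149, -0.0976, 0.1398]
ee_rot: [-0.427, 0.563, 0.427, 0.564]
ft_force: [-0.6, 0.6, 5.4]
grip_width: 0.085
```

Request:
{"name": "move_arm", "arguments": {"motion": "0 0 0 -0.07; 0 0 0 -0.14; 0 0 0 -0.2; 0 0 0 -0.2"}}

```text
clock: 17.73
position: [0.5149, -0.0978, 0.1398]
ee_rot: [-0.369, 0.603, 0.368, 0.604]
ft_force: [-1.9, -1.5, 5.5]
grip_width: 0.087
```

```bash
python3 - <<'E'
from h import *
st()
E
```

```text
17.725 [ 0.5149 -0.0978  0.1398] F [-1.9 -1.5  5.5] T [-0.087  0.301 -0.015] g 0.087 jaw 62.79 j7 [-0.46  0.16  0.62  1.83 -0.1   1.18  1.29]
```

Cap 1 is loose as well. Continuing.

Request:
{"name": "move_arm", "arguments": {"motion": "0 0 0 -0.1; 0 0 0 -0.2; 0 0 0 -0.2"}}

```text
clock: 18.1
position: [0.5148, -0.098, 0.1398]
ee_rot: [-0.306, 0.637, 0.306, 0.638]
ft_force: [-2.0, -1.1, 6.9]
grip_width: 0.083
```

```bash
python3 - <<'E'
from h import *
st()
E
```

```text
18.1 [ 0.5148 -0.098   0.1398] F [-2.  -1.1  6.9] T [-0.244  0.441 -0.046] g 0.083 jaw 51.29 j7 [-0.48  0.16  0.64  1.83 -0.1   1.18  1.09]
```

Request:
{"name": "move_arm", "arguments": {"motion": "0 0 0 -0.1; 0 0 0 -0.2; 0 0 0 -0.2"}}

```text
clock: 18.48
position: [0.5147, -0.098, 0.1398]
ee_rot: [-0.241, 0.665, 0.241, 0.665]
ft_force: [-3.3, -0.7, 6.6]
grip_width: 0.085
```

```bash
python3 - <<'E'
from h import *
st()
shot('wrist','w13')
E
```

```text
18.475 [ 0.5147 -0.098   0.1398] F [-3.3 -0.7  6.6] T [-0.274  0.539  0.005] g 0.085 jaw 39.82 j7 [-0.5   0.16  0.66  1.83 -0.11  1.18  0.89]
```

View pics/w13.png

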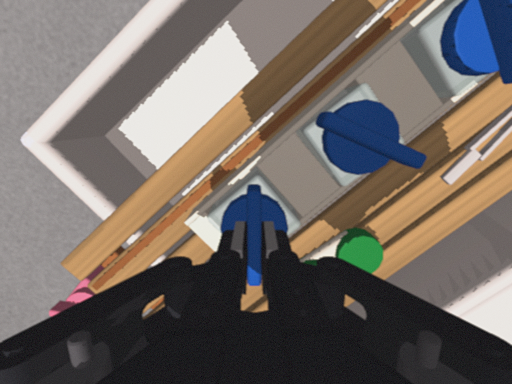

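The wing at (254,235) stays aligned with the jaws and follows the turn. Continuing.

Request:
{"name": "move_arm", "arguments": {"motion": "0 0 0 -0.1; 0 0 0 -0.2; 0 0 0 -0.2"}}

```text
clock: 18.9
position: [0.5144, -0.0983, 0.1399]
ee_rot: [-0.174, 0.686, 0.173, 0.685]
ft_force: [-5.0, -3.6, 10.1]
grip_width: 0.081
```

```bash
python3 - <<'E'
from h import *
st()
E
```

```text
18.9 [ 0.5144 -0.0983  0.1399] F [-5.  -3.6 10.1] T [-0.582  1.027  1.115] g 0.081 jaw 28.45 j7 [-0.52  0.16  0.68  1.83 -0.11  1.18  0.7 ]
```

Request:
{"name": "move_arm", "arguments": {"motion": "0 0 0 -0.1; 0 0 0 -0.15; 0 0 0 -0.15"}}

```text
clock: 19.27
position: [0.5145, -0.0984, 0.14]
ee_rot: [-0.123, 0.697, 0.122, 0.696]
ft_force: [-5.5, -4.4, 10.3]
grip_width: 0.084
```

```bash
python3 - <<'E'
from h import *
st()
E
```

```text
19.275 [ 0.5145 -0.0984  0.14  ] F [-5.5 -4.4 10.3] T [-0.882  1.152  2.168] g 0.084 jaw 20.01 j7 [-0.53  0.16  0.7   1.83 -0.11  1.18  0.55]
```

The stop is firm at 2.2 N m. Releasing without any turn, lifting, and checking.

Request:
{"name": "move_arm", "arguments": {"motion": "0 0 0 0; 0 0 0 0; 0 0 0 0; 0 0 0.01 0; 0 0 0.04 0; 0 0 0.08 0; 0 0 0.1 0; 0 0 0.1 0", "grip": 0.4}}

```text
clock: 20.27
position: [0.5155, -0.0976, 0.241]
ee_rot: [-0.122, 0.695, 0.122, 0.698]
ft_force: [-0.9, 0.1, -0.8]
grip_width: 0.4
```

```bash
python3 - <<'E'
from h import *
st()
shot('wrist','w14'); wings('w14')
p,d,w=cloud('w14')
m=(abs(w[...,2]-0.143)<0.003)&(abs(w[...,0]-.52)<.08)&(abs(w[...,1])<.18)&(p.min(-1)>90)
q=w[m]; r=cv2.minAreaRect((q[:,:2]*1000).astype(np.float32)); print(len(q),r)
E
```

```text
20.275 [ 0.5155 -0.0976  0.241 ] F [-0.9  0.1 -0.8] T [-0.033 -0.036  0.019] g 0.4 jaw 19.88 j7 [-0.56  0.08  0.7   1.69 -0.05  1.39  0.5 ]
w14 [345.  24.] 679 rect [540.2  59.7] [ 8.5 48. ] ang 159.2 mean [0.5417 0.0586 0.1834] pca 160.5
w14 [295. 110.] 619 rect [525.4 -17.5] [54.5  7.9] ang 16.9 mean [ 0.5251 -0.0177  0.1836] pca 16.9
w14 [252. 187.] 497 rect [513.1 -96.4] [ 8.1 55. ] ang 127.9 mean [ 0.5127 -0.0953  0.1836] pca 128.3
5346 ((525.2000122070312, -17.9478759765625), (239.8289031982422, 56.03483200073242), 81.57627868652344)
```

View pics/w14.png

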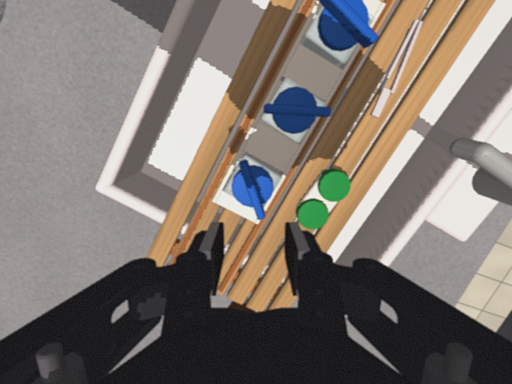

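All three caps are done; the tray is still at its start position. Before pushing, I'll check the gripper's real profile (front extent against height) from the wrist depth.

```bash
python3 - <<'E'
from h import *
p,d,w=cloud('w3')
t=np.array([0.5361,0.0595,0.1713]); a=np.radians(69.16)
jx=np.array([np.cos(a),np.sin(a)]); fy=np.array([-np.sin(a),np.cos(a)])
q=w.reshape(-1,3)-t; ok=(p.reshape(-1,3).max(-1)<70)&~np.isnan(q[:,2])
q=q[ok]; J=q[:,:2]@jx; F=q[:,:2]@fy
for z in np.arange(.03,.14,.006):
    m=(abs(q[:,2]-z)<.003)&(abs(F)<.07)&(abs(J)<.09)
    if m.sum()>5: print('z above TCP %.3f n %d  frontY max %.3f  J %.3f..%.3f'%(z,m.sum(),np.percentile(F[m],98),J[m].min(),J[m].max()))
E
```

```text
z above TCP 0.030 n 9  frontY max 0.061  J 0.069..0.089
z above TCP 0.036 n 6  frontY max 0.056  J -0.001..0.086
z above TCP 0.042 n 74  frontY max 0.011  J -0.012..0.088
z above TCP 0.048 n 146  frontY max 0.011  J -0.013..0.013
z above TCP 0.054 n 167  frontY max 0.011  J -0.013..0.013
z above TCP 0.060 n 185  frontY max 0.011  J -0.013..0.013
z above TCP 0.066 n 93  frontY max 0.012  J -0.013..0.013
z above TCP 0.072 n 417  frontY max 0.012  J -0.011..0.011
z above TCP 0.078 n 481  frontY max 0.014  J -0.026..0.027
z above TCP 0.084 n 1535  frontY max 0.014  J -0.034..0.035
z above TCP 0.090 n 3287  frontY max 0.013  J -0.039..0.040
z above TCP 0.096 n 1880  frontY max 0.013  J -0.044..0.043
z above TCP 0.102 n 2780  frontY max 0.018  J -0.049..0.049
z above TCP 0.108 n 5157  frontY max 0.018  J -0.053..0.055
z above TCP 0.114 n 5610  frontY max 0.018  J -0.058..0.058
z above TCP 0.120 n 8003  frontY max 0.018  J -0.063..0.063
z above TCP 0.126 n 10061  frontY max 0.019  J -0.061..0.062
z above TCP 0.132 n 5668  frontY max 0.021  J -0.057..0.057
z above TCP 0.138 n 1773  frontY max 0.021  J -0.019..0.019
```

Request:
{"name": "move_arm", "arguments": {"motion": "-0.013 -0.075 0 -0.17; -0.013 -0.075 0 -0.34; -0.013 -0.075 0 -0.495; -0.013 -0.075 -0.05 -0.495; -0.013 -0.075 -0.1 -0.495; -0.013 -0.075 -0.14 -0.495; -0.013 -0.075 -0.157 -0.495; -0.013 -0.075 -0.157 -0.495; -0.013 -0.075 -0.157 -0.495", "grip": 0}}

```text
clock: 21.45
position: [0.5025, -0.1728, 0.0836]
ee_rot: [0.052, 0.704, -0.052, 0.706]
ft_force: [0.6, 0.1, 0.7]
grip_width: 0.001
```

```bash
python3 - <<'E'
from h import *
st()
shot('wrist','w15');shot('scene','s15')
p,d,w=cloud('w15')
m=(abs(w[...,2]-0.143)<0.003)&(abs(w[...,0]-.52)<.08)&(abs(w[...,1])<.18)&(p.min(-1)>90)
q=w[m]; print(len(q),cv2.minAreaRect((q[:,:2]*1000).astype(np.float32)))
E
```

```text
21.45 [ 0.5025 -0.1728  0.0836] F [0.6 0.1 0.7] T [0.02  0.008 0.027] g 0.001 jaw -8.49 j7 [-0.43  0.27  0.77  1.88 -0.21  1.07  0.28]
6987 ((513.0573120117188, -100.24688720703125), (72.59803009033203, 56.003631591796875), 81.59150695800781)
```

View pics/w15.png

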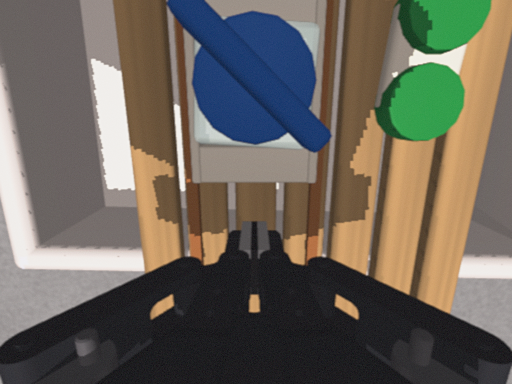

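View pics/s15.png

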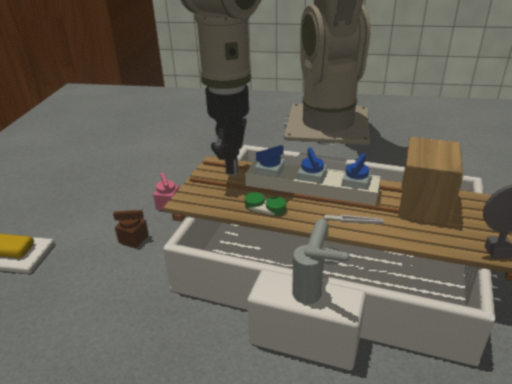

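Wrist view: the fingers (col 254) are centred on the tray's end face (cols 193–317). Pushing along the lane.

Request:
{"name": "move_arm", "arguments": {"motion": "0.0018 0.012 0 0; 0.0030 0.020 0 0; 0.0041 0.0277 0 0; 0.0056 0.0376 0 0; 0.0071 0.0475 0 0; 0.0086 0.0574 0 0; 0.01 0.067 0 0; 0.0115 0.077 0 0; 0.013 0.087 0 0; 0.0141 0.094 0 0"}}

```text
clock: 22.8
position: [0.5156, -0.0795, 0.0825]
ee_rot: [0.052, 0.705, -0.053, 0.705]
ft_force: [-1.7, -6.7, 2.2]
grip_width: -0.001
```

```bash
python3 - <<'E'
from h import *
st()
shot('scene','s16')
E
```

```text
22.8 [ 0.5156 -0.0795  0.0825] F [-1.7 -6.7  2.2] T [-1.423  0.228  0.034] g -0.001 jaw -8.53 j7 [-0.58  0.24  0.73  1.9  -0.18  1.07  0.07]
```

View pics/s16.png

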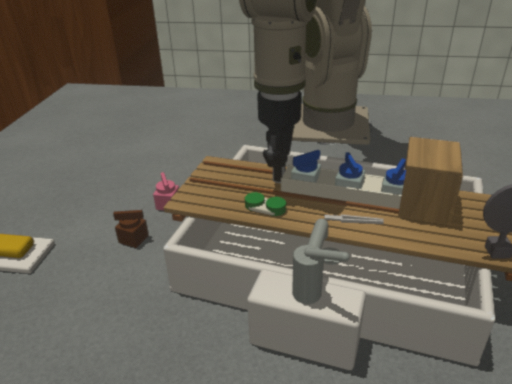

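The tray is sliding with about 7 N. Finishing, slowing towards the stop.

Request:
{"name": "move_arm", "arguments": {"motion": "0.0015 0.01 0 0; 0.003 0.02 0 0; 0.0042 0.028 0 0; 0.005 0.034 0 0; 0.0055 0.037 0 0; 0.0059 0.039 0 0; 0.0062 0.041 0 0; 0.0062 0.041 0 0"}}

```text
clock: 23.85
position: [0.5215, -0.0397, 0.0825]
ee_rot: [0.052, 0.705, -0.054, 0.705]
ft_force: [-2.1, -8.8, 3.5]
grip_width: 0.003
```

```bash
python3 - <<'E'
from h import *
st()
E
```

```text
23.85 [ 0.5215 -0.0397  0.0825] F [-2.1 -8.8  3.5] T [-1.826  0.503 -0.005] g 0.003 jaw -8.58 j7 [-0.64  0.24  0.71  1.9  -0.17  1.07 -0.01]
```

Request:
{"name": "move_arm", "arguments": {"motion": "0.0003 0.002 0 0; 0.0006 0.004 0 0; 0.0006 0.004 0 0"}}

```text
clock: 24.22
position: [0.5215, -0.0398, 0.0825]
ee_rot: [0.052, 0.705, -0.056, 0.705]
ft_force: [-4.9, -22.0, 6.0]
grip_width: 0.001
```

```bash
python3 - <<'E'
from h import *
st()
E
```

```text
24.225 [ 0.5215 -0.0398  0.0825] F [ -4.9 -22.    6. ] T [-4.467  1.032  0.036] g 0.001 jaw -8.78 j7 [-0.64  0.24  0.71  1.9  -0.17  1.07 -0.02]
```

It no longer moves and the force rose to 22 N, so it's at the stop. Backing off straight, lifting clear, and verifying.

Request:
{"name": "move_arm", "arguments": {"motion": "-0.0015 -0.01 0 0; -0.0045 -0.03 0 0; -0.009 -0.06 0 0; -0.009 -0.06 0.05 0; -0.009 -0.06 0.11 0; -0.009 -0.06 0.17 0; -0.009 -0.06 0.2 0; -0.009 -0.06 0.2 0"}}

```text
clock: 25.22
position: [0.5146, -0.093, 0.2844]
ee_rot: [0.052, 0.704, -0.051, 0.707]
ft_force: [-0.4, 0.9, -1.3]
grip_width: -0.002
```

```bash
python3 - <<'E'
from h import *
st()
shot('wrist','w17');shot('scene','s17'); shot('side','d17')
wings('w17'); wings('d17')
for f in('w17','d17'):
    p,d,w=cloud(f)
    m=(abs(w[...,2]-0.143)<0.003)&(abs(w[...,0]-.53)<.08)&(w[...,1]>-.15)&(w[...,1]<.2)&(p.min(-1)>85)&((p.max(-1).astype(int)-p.min(-1))<40)
    q=w[m]; yr=q[:,:2]@np.array([.148,.989]); print(f,len(q),'rack-y min of rim',np.percentile(yr,[0.5,2,99]))
    M=(np.array([.5252,-.0179])@np.array([.148,.989])); print('start end at',M-.12,'home expected',M-.01)
a=cv2.imread('pics/s17.png');b=cv2.imread('pics/d17.png')
cv2.imwrite('pics/c17.png',np.vstack([cv2.resize(a[130:250,220:460],None,fx=3,fy=3)[:, :720],cv2.resize(b[140:320,60:360],(720,432))])[:600+200][:792])
E
```

```text
25.225 [ 0.5146 -0.093   0.2844] F [-0.4  0.9 -1.3] T [ 0.059 -0.015 -0.004] g -0.002 jaw -8.43 j7 [-0.63  0.06  0.77  1.62 -0.04  1.48 -0.01]
w17 [253.  77.] 495 rect [529.6  10.4] [ 8.  53.6] ang 128.7 mean [0.5293 0.0105 0.1835] pca 128.1
d17 [216. 214.] 104 rect [528.1  13.1] [ 8.1 54. ] ang 128.0 mean [0.5268 0.0142 0.1838] pca 127.5
d17 [179. 238.] 136 rect [539.4  91.7] [53.3  8.8] ang 16.7 mean [0.5389 0.0918 0.184 ] pca 16.9
w17 2641 rack-y min of rim [0.04978436 0.05086728 0.16290006]
start end at -0.0599735 home expected 0.050026499999999995
d17 708 rack-y min of rim [0.05335207 0.05501742 0.20789974]
start end at -0.0599735 home expected 0.050026499999999995
```

View pics/w17.png

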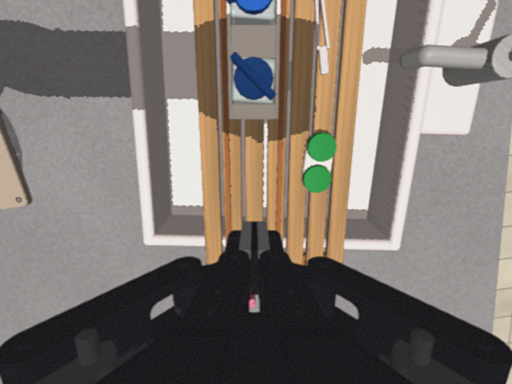

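View pics/s17.png

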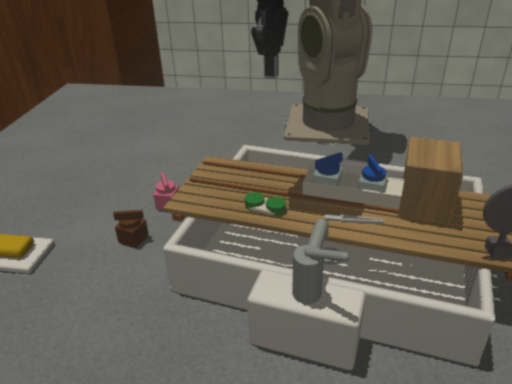

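The tray end sits at its home position (0.050 m along the lane, as expected). The two visible wings hold their tight angles (128° and 17°), and the lens case and tweezers appear where they were. Handing in.

```bash
python3 -c "
from h import *
print(hand_in())"
```

```text
the job is handed in; nothing more can be done
None
```

I tightened the two loose caps, pushed the tray fully home in the bay and handed the job in at about 25 s; it reported no verdict.

- **Caps:** I numbered the jars 1 to 3 towards the bay.
  - Cap 1 was loose. I turned it about 40° clockwise to a firm stop.
  - Cap 2 was loose. I turned it about 70° clockwise to a firm stop.
  - Cap 3 was already tight: a clockwise try was blocked, and only the jar shifted about 4° in its pocket. It was never turned anticlockwise.
- **Tray:** Pushed by its end face until it stopped moving and the force rose to 22 N.
- **Last checks:** The wrist view put the tray end within 1 mm of home; the side view read 3–5 mm further in, which I put down to its coarser measurement. Caps 1 and 2 still stood at their tight angles and their jars upright. The lens case and tweezers looked unmoved by eye. Cap 3 was under the roof and could not be seen after the push.
- **Disagreements:** The fingertips really end about 4 cm above the reported tool point. Because of this my first grasp of cap 3 closed above the wing, touching nothing, and I corrected for the offset after that. On the second try the fingers briefly pressed on cap 3's disc with about 22 N. The torque at the stops reached 1.2 to 2.2 N m, more than needed, but only clockwise.

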